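# Clear the tray, build the eyelet die, tidy up

## Task

First move the dye bottle and the maul from the tray onto the cork mat and leave them standing there; then build the eyelet die: stand the steel spindle in the round recess of the holder block, fetch the steel ring from behind where they stood, and lower it over the spindle's post until it rests on the spindle's foot. Only when the die is complete, stand the bottle and the maul back in the tray, each upright where it stood at the start (to about a centimetre). Never tip the bottle over, and leave the rivet tin, wax block and wooden slicker where they are.

Things in the scene. Friction and masses are not known exactly. Their poses are not given: they have to be found in the camera images.
- bottle: Loose dye bottle, standing: amber round body 52 mm across with a paper band, narrowing from 110 mm height to a black cap 30 mm across from 126 to 154 mm (grip the cap); 0.15 to 0.31 kg; origin at the centre of its underside, z up.
- maul: Loose maul standing on its white plastic head (50 to 54 mm across, 105 mm high); dark wooden handle 24 to 28 mm across points up from 105 to 185 mm (grip it there); 0.21 to 0.42 kg; origin at the centre of its underside, z up. Bottle and maul stand side by side in the front half of the tray, about 66 mm between axes, in either order.
- ring: Loose steel ring lying flat in the tray behind the bottle and maul: outside 48 mm, hole 26 mm across, 28 mm high, 0.27 kg; origin at the centre of its underside, z up.
- spindle: Loose steel spindle standing on its foot, out on the bench: round foot 44 mm across and 14 mm high, with a post 18 mm across from 14 to 54 mm height (last 5 mm tapered; grip the post); 0.22 kg; origin at the centre of its underside, z up.
- holder: Fixed square steel block 100 x 100 x 20 mm with a central round recess in its top, about 51 mm across and 12 mm deep, so the recess floor is 8 mm above the bench; origin at the centre of its underside, z up. Seated, the spindle's foot rises to 22 mm above the bench.
- tray: Fixed plywood tray, 150 mm (its x) by 190 mm (its y), floor 6 mm thick, walls 30 mm high and 8 mm thick on both sides (+-y) and the back (+x); the front (-x, towards the robot) is open; origin at the centre of its underside, z up. Ring about 34 mm behind its centre; bottle and maul about 18 mm before it, leaving the hand no room over the ring.
- mat: Fixed cork mat, 130 mm (its x) by 230 mm (its y), 4 mm thick, the side area; origin at the centre of its underside, z up.
- tin: Bystander: loose closed aluminium rivet tin, 67 mm across, 46 mm high; origin at the centre of its underside, z up.
- wax: Bystander: loose yellow wax block 36 x 60 x 28 mm; origin at the centre of its underside, z up.
- slicker: Bystander: loose turned wooden edge slicker standing up, 36 mm across, 65 mm high; origin at the centre of its underside, z up.
There are look-alikes about, which are no part of the job. Leave any pink or yellow look-alike of the spindle alone.

How it is judged:
By the outcome, as a careful person would: the job done as asked, in the order asked, and still so for the second after the job is handed in, with the robot touching nothing.
It also fails if it takes over 138 s, if anything falls off the work surface, if the arm or the gripper's body presses on something with over 40 N, if the wrist force passes 120 N, or if a joint passes its speed limit or range.

## Robot

A 6-joint arm with a two-finger parallel gripper is mounted at the origin on the work surface. World frame = base frame: x ahead of the robot, y to its left, z up, the work surface at z = 0. Lengths are in mm, angles in rad, forces in N, time in s.
With the tool pointing down it reaches from about 350 to 875 mm from the base axis. Payload 4.2 kg.
Tool frame: the origin (TCP) lies midway between the tips of the shut fingers; the grasp point (between the pads) lies 19 mm behind it (arm.hold_point_z is the distance from the TCP to the grasp point, in mm); z points along the fingers, y is the line along which they close (so a half turn about z gives the same grasp; the last joint's range is limited). The gripper opens to 85 mm and grips with 20 to 120 N. Pads are 22 mm wide; open, the fingers measure 114 mm over their backs; the gripper's body (76 mm by 85 mm) begins 54 mm behind the grasp point. The pads swing forward as they close: fully open they stand 13 mm farther back than shut.
Start: joints at [1.58, 0.385, 0.008, 0, -1.194, -0.259], TCP at [154.475, 605.588, 210.112] pointing down, gripper open.
Joint ranges: [-3.14, 3.14], [-1.21, 2.06], [-1.07, 1.41], [-3.16, 2.05], [-2.99, -0.16], [-3.1, 3.1]. Speed limits (rad/s): [2.79, 2.79, 3.14, 3.14, 3.14, 3.14].

## Interface

Orientations are given as a unit quaternion [x, y, z, w].
In Python, from bench import arm, vision gives the robot as it stands. The module is installed in compiled form; this text tells all that it offers.
- The arm moves only by the tool servo_tool, never from a script. Its argument "plan" is a list of rows, each a list of 7 numbers: the shift along the world's x, y, z each as a share of 300 mm, from -1 to 1, then the turn, a rotation vector about the world's x, y, z each as a share of 2 rad, from -1 to 1, then the opening, from 0 (shut) to 1 (fully open). A call has 1 to 20 rows; each row shifts and turns the commanded pose from where the row before left it; what a row does not reach is not made up. A row lasts 1/8 s, in which the tool goes at most 62.5 mm and 10.7 degrees, less where a joint would pass 70% of its speed; a pose out of reach is approached as far as the arm can. A call with a number of a shift or a turn outside -1 to 1 is refused whole. A call with a gripper value outside its range is refused whole. The fingers move at their own pace and stop on an object; the grip force is fixed at half the most. Time passes only in rows, so rows that do not move let the fingers close. It gives the time, the measured TCP pose, the force, the opening and the grip force at its end, in the units of the state.
- arm.read_state(): the state, without advancing time (a new reading comes with each control period).
- vision.get_image(name): name is "side" or "top" or "wrist"; returns a dict with "image" (480x640x3 uint8, red, green, blue), "z_map" (480x640 float32, mm along the optical axis (not along the pixel's ray), 0 where there is no reading), "K" (3x3 intrinsics, pixels), "world_to_cam" (4x4, takes a point from world to camera coordinates); the wrist camera has in their place "mount" (4x4, takes a point from camera to tool coordinates, whose origin is the TCP and whose axes are the flange's). Camera axes: x right, y down, z forward; pixel columns grow to the right and rows downward; lengths in mm; the calibration is good to about 2 mm. A picture is of the moment at which its call begins: read the wrist's pose just before it.
- arm.job_done(): hands the job in; it is judged then, once.
The state is a dict: "clock": time; "joints": joint angles; "joint_vel": joint speeds; "joint_efforts": joint torques, N m; "position": TCP position; "ee_rot": TCP orientation; "contact_force": force on the tool from outside, world axes, zero at the start; "wrist_torque": the same for the moment, N m; "gripper_width": finger opening in mm; "grasp_force": force on a finger pad.
Only numpy, scipy, OpenCV 4.12 (cv2) and the standard library are available. Lean on these libraries where they do the work, as an engineer would, in place of code of your own. Each camera call takes 0.05 s, during which the arm holds its last target. There are 200 camera calls.

## Working session

There is one attempt and no reset: what is moved stays moved. The work goes in short steps, Python scripts to look and compute and a tool call to move; the robot and the scene stay as the last step left them, time stands still between calls to the robot, and variables do not carry over. Pictures are saved under pics/ and viewed, at most 14 in all, crops included, and the job is handed in when it is done.

Besides the shell and the picture viewer there is one more tool, called after ">>>" as a command line: name --pt "numbers of a row" for each row, then --argument value for the rest. servo_tool: Moves the arm, as the interface text tells. Its arguments: {"type":"object","properties":{"plan":{"type":"array"}},"required":["plan"]}

```bash
mkdir -p pics; cat > h.py <<'E'
import numpy as np, cv2
from bench import arm, vision
from scipy.spatial.transform import Rotation as R
def get(name):
    s=arm.read_state(); d=vision.get_image(name)
    if 'world_to_cam' in d: T=np.linalg.inv(np.array(d['world_to_cam']))
    else:
        W=np.eye(4); W[:3,:3]=R.from_quat(s['ee_rot']).as_matrix(); W[:3,3]=s['position']
        T=W@np.array(d['mount'])
    d['T']=T; d['K']=np.array(d['K']); return d
def save(d,n): cv2.imwrite('pics/'+n,d['image'][:,:,::-1])
def ray(d,u,v):
    r=d['T'][:3,:3]@np.linalg.inv(d['K'])@np.array([u,v,1.]); return d['T'][:3,3],r
def plane(d,u,v,z):
    o,r=ray(d,u,v); return o+r*(z-o[2])/r[2]
def cloud(d):
    v,u=np.mgrid[:480,:640]; P=np.linalg.inv(d['K'])@np.stack([u.ravel(),v.ravel(),np.ones(u.size)])*d['z_map'].ravel()
    return ((d['T'][:3,:3]@P).T+d['T'][:3,3]).reshape(480,640,3)
def tri(d1,p1,d2,p2):
    o1,r1=ray(d1,*p1);o2,r2=ray(d2,*p2)
    A=np.stack([r1,-r2],1); t=np.linalg.lstsq(A,o2-o1,rcond=None)[0]
    a=o1+r1*t[0];b=o2+r2*t[1]; return (a+b)/2,np.linalg.norm(a-b)
E
python3 - <<'E'
from h import *
for n in ['top','side','wrist']:
    d=get(n); save(d,n+'0.png'); print(n,d['T'].round(2).tolist(),d['K'].tolist())
print(arm.read_state(), arm.hold_point_z)
E
```

```text
top [[-0.06, -0.97, 0.25, 241.94], [-1.0, 0.06, -0.02, 0.13], [0.01, -0.25, -0.97, 1103.53], [0.0, 0.0, 0.0, 1.0]] [[561.6388011666119, 0.0, 319.6986457080015], [0.0, 561.6388011666119, 241.90891023320242], [0.0, 0.0, 1.0]]
side [[1.0, -0.01, 0.04, 444.94], [-0.04, -0.64, 0.77, -876.06], [0.02, -0.77, -0.64, 769.97], [0.0, 0.0, 0.0, 1.0]] [[605.2383850675348, 0.0, 324.70913170534976], [0.0, 605.2383850675348, 244.2856757657367], [0.0, 0.0, 1.0]]
wrist [[-0.25, -0.92, -0.3, 233.5], [-0.97, 0.23, 0.08, 585.69], [0.0, 0.31, -0.95, 372.4], [0.0, 0.0, 0.0, 1.0]] [[351.0026249451128, 0.0, 323.5127355098419], [0.0, 351.0026249451128, 235.2471015078762], [0.0, 0.0, 1.0]]
{'clock': 0.15, 'joints': array([ 1.57960058e+00,  3.85356886e-01,  6.94269694e-03, -3.22960818e-04,
       -1.19399454e+00, -2.58617875e-01]), 'joint_vel': array([ 0.00210918, -0.001717  ,  0.00426342,  0.00045704, -0.00200826,
       -0.00234124]), 'joint_efforts': array([-1.93336195e-04, -3.92679048e+01,  1.88582790e+01,  4.18868557e+00,
       -3.40497812e-03, -1.56213154e-06]), 'position': array([154.3824015 , 605.14794924, 209.29227954]), 'ee_rot': array([ 9.92201529e-01, -1.24641302e-01, -4.12870699e-05,  8.19015809e-04]), 'contact_force': array([-0.05190804, -1.24788573,  0.01728101]), 'wrist_torque': array([ 0.02016667, -0.03316816, -0.02934743]), 'grasp_force': 0.0, 'gripper_width': 85.33125057076172} 18.700000000000003
```

View pics/top0.png

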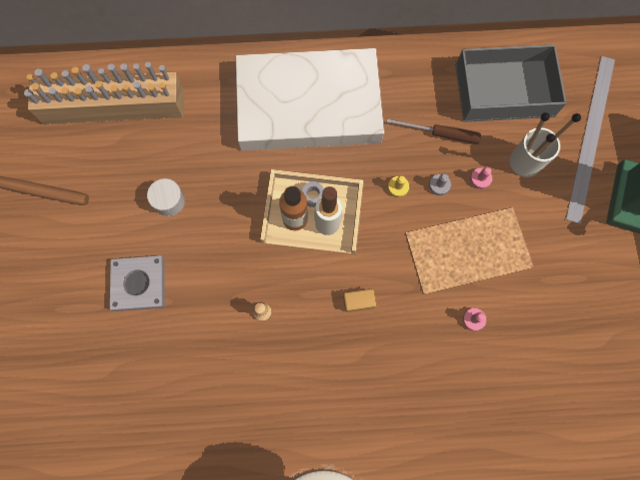

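View pics/side0.png

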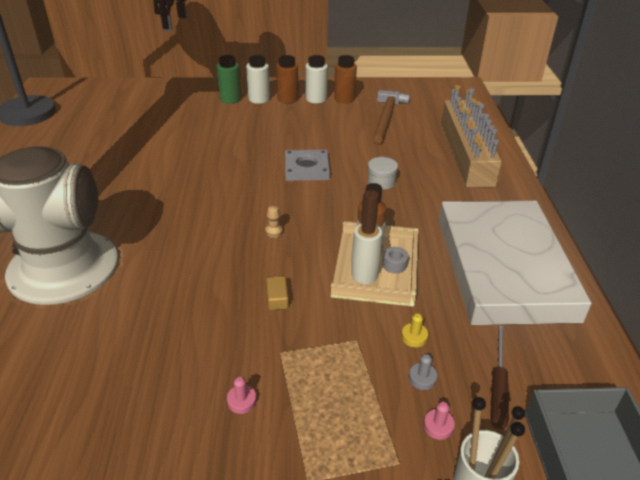

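Top view: bottle (cap 292,195), maul (330,195), ring (313,192), grey spindle (440,183) between yellow (399,186) and pink (482,177) look-alikes, holder (137,283), mat (469,249). Side view: maul (368,260), ring (396,260), spindle (423,372), holder (307,165).

```bash
python3 - <<'E'
from h import *
t=get('top'); s=get('side'); C=cloud(t); S=cloud(s)
np.set_printoptions(suppress=True,precision=1)
def pts(C,box,zlo,zhi):
    u0,v0,u1,v1=box; m=np.zeros(C.shape[:2],bool); m[v0:v1,u0:u1]=1
    m&=(C[...,2]>zlo)&(C[...,2]<zhi); return C[m], np.argwhere(m)[:,::-1]
def rep(n,box,zlo,zhi,c=C):
    P,px=pts(c,box,zlo,zhi)
    if len(P)<3: print(n,'none');return
    (cx,cy),r=cv2.minEnclosingCircle(P[:,:2].astype(np.float32))
    print(n,len(P),'c',np.array([cx,cy]),'r',r,'mean',P.mean(0),'z',np.percentile(P[:,2],[5,50,95]),'px',px.mean(0))
rep('cap',(275,180,312,240),145,175)
rep('maul',(313,180,350,240),170,205)
rep('ring',(298,178,328,212),26,42)
rep('spFoot',(425,165,456,200),10,22)
rep('spPost',(425,165,456,200),45,65)
rep('yellow',(385,165,414,200),45,65); rep('pink',(468,160,498,190),45,65); rep('pink2',(460,300,495,335),45,65)
rep('holder',(100,245,175,320),16,26)
rep('recess',(120,265,155,300),2,14)
rep('sideHolder',(280,145,335,185),16,26,S)
rep('sideRecess',(290,150,325,172),2,14,S)
rep('sideSp',(405,345,445,392),45,65,S);rep('sideSpF',(405,345,445,392),8,18,S)
rep('sideMaul',(350,180,386,240),170,205,S)
rep('sideRing',(380,240,412,280),26,42,S)
rep('wax',(340,285,380,315),20,40);rep('slick',(250,295,275,325),50,75);rep('tin',(140,175,190,220),38,60)
P,px=pts(C,(400,205,540,295),1,9)
hsv=cv2.cvtColor(t['image'],cv2.COLOR_RGB2HSV)
for n,p in (('mat corners',[(407,233),(514,210),(531,267),(426,290)]),): print(n,[plane(t,*q,4) for q in p])
for n,p in (('tray top corners',[(270,172),(363,179),(356,252),(262,246)]),): print(n,[plane(t,*q,30) for q in p])
print('tri spindle top',tri(t,(443,176),s,(427,358)))
E
```

```text
cap 242 c [581.4  23.5] r 14.918407440185547 mean [579.8  23.7 159.6] z [148.8 160.7 163.8] px [291.7 194.3]
maul 225 c [567.  -41.2] r 13.20688247680664 mean [565.2 -41.2 188.7] z [173.6 191.1 194.7] px [329.  194.6]
ring 274 c [631.9 -24.8] r 33.24605941772461 mean [631.5 -16.3  34.5] z [28.7 34.9 38.5] px [312.9 189.9]
spFoot 249 c [ 638.1 -279.3] r 22.23493194580078 mean [ 634.3 -276.5   15. ] z [11.4 14.9 18.6] px [438.8 184.9]
spPost 64 c [ 637.5 -278.7] r 9.394460678100586 mean [ 637.  -277.9   52.4] z [47.3 52.5 57. ] px [443.3 177. ]
yellow 65 c [ 639.3 -191.7] r 10.278496742248535 mean [ 637.  -192.1   52.3] z [46.2 52.8 56.9] px [400.6 179.4]
pink 66 c [ 646.3 -365.4] r 8.947912216186523 mean [ 645.3 -364.8   52. ] z [46.2 52.5 56.6] px [485.8 170.8]
pink2 73 c [ 356.7 -313.4] r 8.770001411437988 mean [ 356.4 -312.7   53. ] z [48.5 53.1 57.6] px [479.4 316.1]
holder 2114 c [467.3 339.7] r 70.11186218261719 mean [466.  339.4  21.6] z [18.  21.7 24.8] px [135.8 282.3]
recess 467 c [468.6 342.1] r 25.12151336669922 mean [468.4 342.2   9.9] z [ 6.4 10.  13. ] px [136.2 282.2]

[... 660 characters left out ...]
x [394.6 255.9]
wax 577 c [405.8 -92.4] r 32.6104850769043 mean [405.7 -92.2  28.7] z [25.  28.8 32.2] px [359.  299.1]
slick 155 c [396.2  96.6] r 13.309772491455078 mean [394.7  96.1  61.3] z [52.6 62.4 67.1] px [259.8 308.2]
tin 878 c [637.  281.3] r 34.43313980102539 mean [635.5 280.2  47.3] z [43.4 47.5 50.8] px [163.7 194.1]
mat corners [array([ 538.6, -202.6,    4. ]), array([ 574.5, -427.8,    4. ]), array([ 453.3, -444. ,    4. ]), array([ 419.5, -228.4,    4. ])]
tray top corners [array([677. ,  68.8,  30. ]), array([ 650.7, -119.7,   30. ]), array([498.9, -93.6,  30. ]), array([522. ,  90.5,  30. ])]
tri spindle top (array([ 640.7, -278.6,   48.3]), np.float64(0.0939061738879616))
```

>>> servo_tool --pt "0.092 -0.144 0.004 0 0 0 0.6" --pt "0.092 -0.144 0.004 0 0 0 0.6" --pt "0.092 -0.144 0.004 0 0 0 0.6" --pt "0.092 -0.144 0.004 0 0 0 0.6" --pt "0.092 -0.144 0.004 0 0 0 0.6" --pt "0.092 -0.144 0.004 0 0 0 0.6" --pt "0.092 -0.144 0.004 0 0 0 0.6" --pt "0.092 -0.144 0.004 0 0 0 0.6" --pt "0.092 -0.144 0.004 0 0 0 0.6" --pt "0.092 -0.144 0.004 0 0 0 0.6" --pt "0.092 -0.144 0.004 0 0 0 0.6" --pt "0.092 -0.144 0.004 0 0 0 0.6" --pt "0.092 -0.144 0.004 0 0 0 0.6" --pt "0.092 -0.144 0.004 0 0 0 0.6" --pt "0.09 -0.144 0.004 0 0 0 0.6" --pt "0 0 0 0 0 0 0.6" --pt "0 0 0 0 0 0 0.6"

```text
clock: 2.38
position: [567.5, -42.5, 227.7]
ee_rot: [0.992, -0.125, -0.0, -0.0]
contact_force: [-1.1, -0.3, 0.9]
gripper_width: 51.6
grasp_force: 0.0
```

```bash
python3 - <<'E'
from h import *
d=get('wrist'); save(d,'w1.png'); s=arm.read_state(); print(s['position'],s['ee_rot'],s['gripper_width'],s['joints'])
np.set_printoptions(suppress=True,precision=1)
C=cloud(d); z=C[...,2]
for lo,hi in((172,200),(150,168),(27,40)):
    m=((z>lo)&(z<hi)&(abs(C[...,0]-590)<80)&(abs(C[...,1]+10)<90)).astype(np.uint8)
    n,l,st,ce=cv2.connectedComponentsWithStats(m)
    for i in range(1,n):
        if st[i,4]>150:
            P=C[l==i]; (a,b),r=cv2.minEnclosingCircle(P[:,:2].astype(np.float32)); print(lo,st[i],a,b,r,P.mean(0))
E
```

```text
[567.40634114 -41.97176635 227.9801315 ] [ 9.92238255e-01 -1.24351007e-01 -2.65959362e-04 -3.99197811e-05] 51.482778021278406 [ 2.10712219e-01  2.77475707e-01 -1.03847576e-01 -2.69794263e-04
 -1.18994906e+00  1.11083697e+00]
172 [ 304  228   42   47 1564] 568.8449096679688 -42.82752227783203 13.246630668640137 [571.3 -43.4 188.1]
150 [305 218  39  22 286] 571.5477294921875 -43.63372039794922 13.2596435546875 [579.  -45.3 159.6]
150 [ 209  220   44   43 1449] 582.491455078125 22.1534366607666 15.07203197479248 [583.7  20.9 158.8]
27 [ 227  102  135   18 1026] 658.9877319335938 -35.43967056274414 65.30121612548828 [659.5 -43.6  29.4]
27 [ 260  125   48   49 1312] 627.9982299804688 -16.33502197265625 24.054393768310547 [628.6 -16.7  33.3]
27 [190 128  23  93 696] 623.2728271484375 71.41188049316406 47.22287368774414 [629.5  71.4  29.5]
27 [375 180   9  61 348] 542.810302734375 -94.15213775634766 33.09745788574219 [537.1 -95.1  29.4]
```

View pics/w1.png

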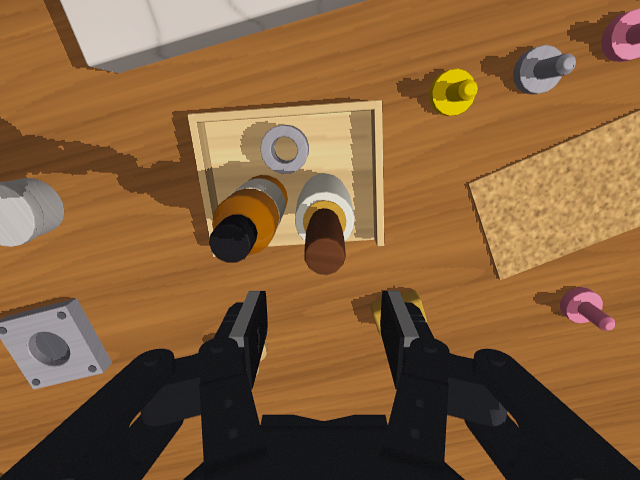

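Wrist view: handle (325,255), cap (233,241), ring (285,149) clear behind; fingers straddle the handle. Descend on the maul.

>>> servo_tool --pt "0.003 -0.002 -0.06 0 0 0 0.6" --pt "0 0 -0.06 0 0 0 0.6" --pt "0 0 -0.06 0 0 0 0.6" --pt "0 0 -0.06 0 0 0 0.6" --pt "0 0 -0.05 0 0 0 0.6" --pt "0 0 0 0 0 0 0.6" --pt "0 0 0 0 0 0 0.2" --pt "0 0 0 0 0 0 0.1" --pt "0 0 0 0 0 0 0.0" --pt "0 0 0 0 0 0 0.0" --pt "0 0 0 0 0 0 0.0"

```text
clock: 3.8
position: [569.6, -43.1, 142.3]
ee_rot: [0.992, -0.124, 0.001, -0.0]
contact_force: [0.4, -0.4, 6.3]
gripper_width: 24.9
grasp_force: 60.0
```

>>> servo_tool --pt "0 0 0.04 0 0 0 0" --pt "0 0 0.08 0 0 0 0" --pt "0 0 0.1 0 0 0 0" --pt "0 0 0.08 0 0 0 0" --pt "-0.012 -0.06 0 0 0 0 0" --pt "-0.024 -0.13 0 0 0 0 0" --pt "-0.024 -0.13 0 0 0 0 0" --pt "-0.024 -0.13 0 0 0 0 0" --pt "-0.024 -0.13 0 0 0 0 0" --pt "-0.024 -0.13 0 0 0 0 0" --pt "-0.024 -0.13 0 0 0 0 0" --pt "-0.024 -0.13 0 0 0 0 0" --pt "-0.024 -0.13 0 0 0 0 0" --pt "-0.012 -0.07 0 0 0 0 0" --pt "0 0 0 0 0 0 0" --pt "0 0 -0.1 0 0 0 0" --pt "0 0 -0.1 0 0 0 0" --pt "0 0 -0.05 0 0 0 0" --pt "0 0 0 0 0 0 0"

```text
clock: 6.18
position: [503.4, -393.1, 154.9]
ee_rot: [0.992, -0.124, -0.002, -0.001]
contact_force: [0.9, 0.7, -2.5]
gripper_width: 24.7
grasp_force: 59.6
```

>>> servo_tool --pt "0 0 -0.02 0 0 0 0" --pt "0 0 -0.015 0 0 0 0" --pt "0 0 -0.008 0 0 0 0" --pt "0 0 -0.004 0 0 0 0" --pt "0 0 0 0 0 0 0"

```text
clock: 6.8
position: [504.0, -394.1, 142.1]
ee_rot: [0.992, -0.125, 0.0, 0.0]
contact_force: [0.4, 0.8, -3.4]
gripper_width: 24.6
grasp_force: 59.6
```

>>> servo_tool --pt "0 0 -0.004 0 0 0 0" --pt "0 0 -0.003 0 0 0 0" --pt "0 0 0 0 0 0 0.2" --pt "0 0 0 0 0 0 0.4" --pt "0 0 0 0 0 0 0.6" --pt "0 0 0 0 0 0 0.6" --pt "0 0 0.1 0 0 0 0.6" --pt "0 0 0.1 0 0 0 0.6" --pt "0 0 0.09 0 0 0 0.6" --pt "0.0236 0.126 0 0 0 0 0.6" --pt "0.0236 0.126 0 0 0 0 0.6" --pt "0.0236 0.126 0 0 0 0 0.6" --pt "0.0236 0.126 0 0 0 0 0.6" --pt "0.0236 0.126 0 0 0 0 0.6" --pt "0.0236 0.126 0 0 0 0 0.6" --pt "0.0236 0.126 0 0 0 0 0.6" --pt "0.0236 0.126 0 0 0 0 0.6" --pt "0.0236 0.126 0 0 0 0 0.6" --pt "0.0236 0.126 0 0 0 0 0.6" --pt "0.0236 0.126 0 0 0 0 0.6"

```text
clock: 9.3
position: [582.1, 23.1, 227.3]
ee_rot: [0.992, -0.124, 0.0, -0.0]
contact_force: [1.5, 0.8, -0.6]
gripper_width: 51.4
grasp_force: 0.0
```

>>> servo_tool --pt "0 0 0 0 0 0 0.6" --pt "0 0 0 0 0 0 0.6"

```text
clock: 9.55
position: [581.7, 21.6, 227.0]
ee_rot: [0.992, -0.124, -0.0, 0.0]
contact_force: [0.7, -0.5, 0.4]
gripper_width: 51.3
grasp_force: 0.0
```

```bash
python3 - <<'E'
from h import *
d=get('side'); save(d,'s2.png'); s=arm.read_state(); print(s['position'])
E
```

```text
[581.6832954   21.19682726 227.01824999]
```

View pics/s2.png

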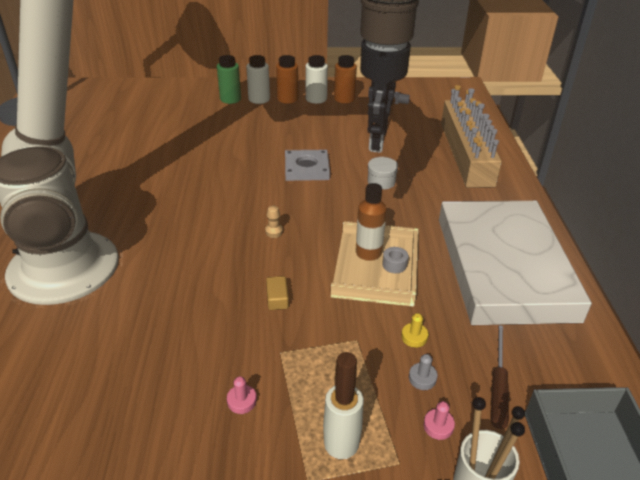

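Maul stands on the mat (343,420); bottle upright in the tray (370,225). Next the bottle.

>>> servo_tool --pt "0.002 0.002 -0.07 0 0 0 0.6" --pt "0 0 -0.08 0 0 0 0.6" --pt "0 0 -0.08 0 0 0 0.6" --pt "0 0 -0.06 0 0 0 0.6" --pt "0 0 -0.035 0 0 0 0.6" --pt "0 0 0 0 0 0 0.6" --pt "0 0 0 0 0 0 0.35" --pt "0 0 0 0 0 0 0.25" --pt "0 0 0 0 0 0 0.1" --pt "0 0 0 0 0 0 0.0" --pt "0 0 0 0 0 0 0.0"

```text
clock: 10.98
position: [583.3, 22.4, 130.8]
ee_rot: [0.992, -0.124, 0.001, -0.0]
contact_force: [-0.4, -1.2, 5.8]
gripper_width: 26.9
grasp_force: 59.1
```

>>> servo_tool --pt "0 0 0.03 0 0 0 0" --pt "0 0 0.06 0 0 0 0" --pt "0 0 0.08 0 0 0 0" --pt "0 0 0.08 0 0 0 0" --pt "0 0 0.05 0 0 0 0" --pt "-0.017 -0.063 0 0 0 0 0" --pt "-0.034 -0.12 0 0 0 0 0" --pt "-0.034 -0.12 0 0 0 0 0" --pt "-0.034 -0.12 0 0 0 0 0" --pt "-0.034 -0.12 0 0 0 0 0" --pt "-0.034 -0.12 0 0 0 0 0" --pt "-0.034 -0.12 0 0 0 0 0" --pt "-0.034 -0.12 0 0 0 0 0" --pt "-0.034 -0.12 0 0 0 0 0" --pt "-0.02 -0.085 0 0 0 0 0" --pt "0 0 0 0 0 0 0" --pt "0 0 0 0 0 0 0"

```text
clock: 13.1
position: [488.9, -309.8, 218.4]
ee_rot: [0.992, -0.125, -0.001, -0.0]
contact_force: [0.6, -0.1, -2.8]
gripper_width: 26.5
grasp_force: 59.4
```

```bash
python3 - <<'E'
from h import *
d=get('side'); cv2.imwrite('pics/s3.png',d['image'][200:480,200:500,::-1])
s=arm.read_state(); print(s['position'],s['gripper_width'],s['contact_force'])
E
```

```text
[ 489.2462462  -309.46901022  218.70850006] 26.913584242507195 [-1.23012768  0.15435816 -2.8792504 ]
```

View pics/s3.png

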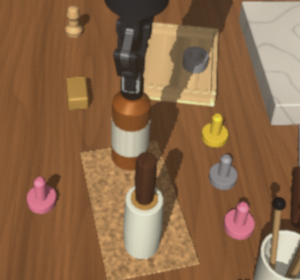

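Bottle hangs upright over the mat (crop 130,130). Lower to the mat.

>>> servo_tool --pt "0 0 -0.07 0 0 0 0" --pt "0 0 -0.1 0 0 0 0" --pt "0 0 -0.07 0 0 0 0" --pt "0 0 -0.025 0 0 0 0" --pt "0 0 -0.013 0 0 0 0" --pt "0 0 -0.01 0 0 0 0" --pt "0 0 -0.005 0 0 0 0" --pt "0 0 0 0 0 0 0"

```text
clock: 14.15
position: [489.9, -310.1, 131.9]
ee_rot: [0.992, -0.125, 0.0, 0.0]
contact_force: [0.0, -0.0, -2.4]
gripper_width: 26.9
grasp_force: 59.5
```

>>> servo_tool --pt "0 0 -0.006 0 0 0 0" --pt "0 0 -0.003 0 0 0 0" --pt "0 0 0 0 0 0 0" --pt "0 0 0 0 0 0 0.36" --pt "0 0 0 0 0 0 0.45" --pt "0 0 0 0 0 0 0.6" --pt "0 0 0 0 0 0 0.6" --pt "0 0 0.1 0 0 0 0.6" --pt "0 0 0.1 0 0 0 0.6" --pt "0 0 0.1 0 0 0 0.6" --pt "0.07 0.02 0 0 0 0 0.6" --pt "0.1 0.02 0 0 0 0 0.6" --pt "0.1 0.02 0 0 0 0 0.6" --pt "0.1 0.02 0 0 0 0 0.6" --pt "0.1 0.02 -0.1 0 0 0 0.6" --pt "0 0 -0.1 0 0 0 0.6" --pt "0 0 0 0 0 0 0.6" --pt "0 0 0 0 0 0 0.6"

```text
clock: 16.4
position: [631.4, -280.3, 159.6]
ee_rot: [0.992, -0.124, 0.001, 0.0]
contact_force: [-0.6, -0.6, 1.7]
gripper_width: 51.6
grasp_force: 0.0
```

```bash
python3 - <<'E'
from h import *
np.set_printoptions(suppress=True,precision=1)
d=get('wrist'); save(d,'w4.png'); s=arm.read_state(); print(s['position'],s['gripper_width'])
C=cloud(d); z=C[...,2]
for lo,hi in((46,65),(8,20)):
    m=((z>lo)&(z<hi)&(abs(C[...,0]-638)<40)&(abs(C[...,1]+280)<40)).astype(np.uint8)
    n,l,st,ce=cv2.connectedComponentsWithStats(m)
    for i in range(1,n):
        if st[i,4]>60:
            P=C[l==i]; (a,b),r=cv2.minEnclosingCircle(P[:,:2].astype(np.float32)); print(lo,st[i],a,b,r,P.mean(0),P[:,2].max())
t=get('top'); C=cloud(t); z=C[...,2]
for n,b in(('bottle',(490,-310)),('maul',(504,-394))):
    P=C[(z>140)&(z<210)&(abs(C[...,0]-b[0])<30)&(abs(C[...,1]-b[1])<30)]
    if len(P): print(n,P.mean(0),P[:,2].max())
E
```

```text
[ 631.6 -280.4  160.4] 51.05722279400147
46 [312 206  22  21 365] 638.3883666992188 -280.96435546875 8.865218162536621 [ 639.4 -281.1   51.6] 54.93981070368329
8 [ 299  182   48   48 1279] 638.3609619140625 -280.5467834472656 21.87889289855957 [ 641.7 -281.6   13.5] 19.803560576954453
bottle [ 487.  -305.9  156.7] 163.92099363243926
maul [ 499.9 -387.5  176. ] 194.70919237907833
```

View pics/w4.png

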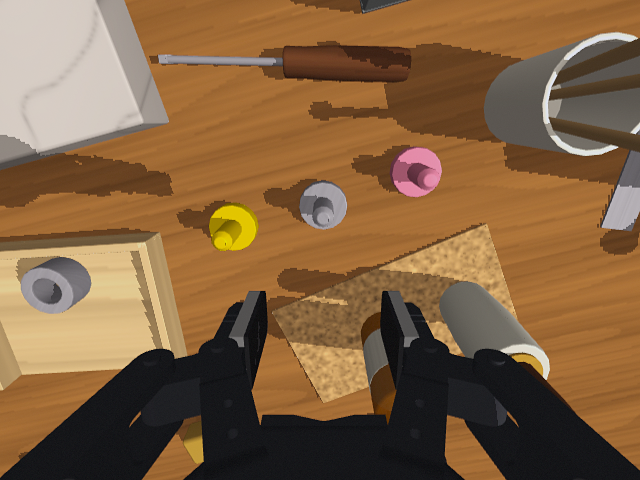

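Wrist view: grey spindle (323,205) between yellow (234,228) and pink (417,172); bottle and maul standing on the mat. Descend on the spindle post.

>>> servo_tool --pt "0.0225 -0.001 -0.04 0 0 0 0.6" --pt "0 0 -0.1 0 0 0 0.6" --pt "0 0 -0.1 0 0 0 0.6" --pt "0 0 -0.1 0 0 0 0.6" --pt "0 0 -0.07 0 0 0 0.6" --pt "0 0 -0.05 0 0 0 0.5" --pt "0 0 0 0 0 0 0.5" --pt "0 0 0 0 0 0 0.2" --pt "0 0 0 0 0 0 0.1" --pt "0 0 0 0 0 0 0" --pt "0 0 0 0 0 0 0" --pt "0 0 0 0 0 0 0"

```text
clock: 18.0
position: [638.4, -280.9, 22.3]
ee_rot: [0.992, -0.124, 0.001, 0.0]
contact_force: [-1.2, -2.2, 5.7]
gripper_width: 14.1
grasp_force: 59.0
```

>>> servo_tool --pt "0 0 0.05 0 0 0 0" --pt "0 0 0.15 0 0 0 0" --pt "0 0 0.15 0 0 0 0" --pt "-0.044 0.138 0.1 0 0 0 0" --pt "-0.044 0.138 0 0 0 0 0" --pt "-0.044 0.138 0 0 0 0 0" --pt "-0.044 0.138 0 0 0 0 0" --pt "-0.044 0.138 0 0 0 0 0" --pt "-0.044 0.138 0 0 0 0 0" --pt "-0.044 0.138 0 0 0 0 0" --pt "-0.044 0.138 0 0 0 0 0" --pt "-0.044 0.138 0 0 0 0 0" --pt "-0.044 0.138 0 0 0 0 0" --pt "-0.044 0.138 0 0 0 0 0" --pt "-0.044 0.138 0 0 0 0 0" --pt "-0.044 0.138 0 0 0 0 0" --pt "-0.044 0.138 -0.05 0 0 0 0" --pt "-0.044 0.138 -0.1 0 0 0 0" --pt "0 0 0 0 0 0 0" --pt "0 0 0 0 0 0 0"

```text
clock: 20.5
position: [439.0, 340.5, 110.6]
ee_rot: [0.992, -0.124, -0.0, 0.001]
contact_force: [0.7, 0.7, -2.0]
gripper_width: 14.2
grasp_force: 59.0
```

```bash
cat > circ.py <<'E'
from h import *
np.set_printoptions(suppress=True,precision=1)
def holder(d,tag):
    C=cloud(d); z=C[...,2]; near=(np.hypot(C[...,0]-467,C[...,1]-340)<80)
    m=near&(z>15)&(z<26); P=C[m][:,:2].astype(np.float32)
    print(tag,'rect',cv2.minAreaRect(P),'topz',np.median(z[m]))
    m=(near&(z>3)&(z<13.5)&(np.hypot(C[...,0]-467,C[...,1]-340)<34))
    if m.sum()>30:
        P=C[m]; print(tag,'recess',cv2.minEnclosingCircle(P[:,:2].astype(np.float32)),'mean',P.mean(0))
E
python3 - <<'E'
from circ import *
d=get('wrist'); save(d,'w5.png'); s=arm.read_state(); print(s['position'],s['gripper_width'])
holder(d,'w'); holder(get('top'),'top'); holder(get('side'),'side')
E
```

```text
[439.5 340.3 111.1] 13.81754726460999
w rect ((466.9425354003906, 338.8674621582031), (100.3840103149414, 100.51942443847656), 0.8635714650154114) topz 19.52204343558006
w recess ((466.9057312011719, 338.9100646972656), 25.56545639038086) mean [466.4 339.1   7.9]
top rect ((467.0035400390625, 339.6554870605469), (100.89378356933594, 101.74323272705078), 0.7647847533226013) topz 21.584961942800533
top recess ((468.4500732421875, 340.8258056640625), 24.582963943481445) mean [469.5 334.9   9.7]
side rect ((467.14703369140625, 337.69952392578125), (99.31473541259766, 110.40936279296875), 0.47987034916877747) topz 20.520086319654695
side recess ((466.6910400390625, 347.78399658203125), 23.824743270874023) mean [466.6 350.6   9.2]
```

View pics/w5.png

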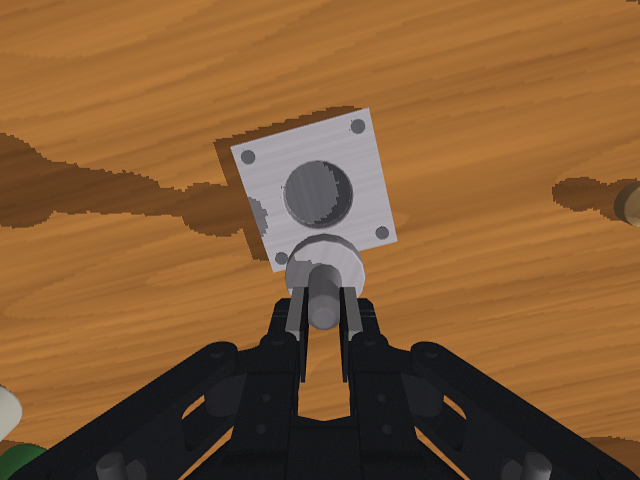

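Wrist view: recess centre (318,194), spindle foot in hand (325,275). Measure the held foot relative to TCP.

```bash
python3 - <<'E'
from circ import *
d=get('wrist'); s=arm.read_state(); p=s['position']; print(p)
C=cloud(d); z=C[...,2]
u=np.arange(640)[None]; v=np.arange(480)[:,None]
m=(u>275)&(u<375)&(v>220)&(v<330)&(abs(z-p[2]+8)<4)
P=C[m]; print(m.sum(),np.median(P[:,2])-p[2])
x=P[:,:2]; 
# left/right extent + algebraic circle on outer hull
h=cv2.convexHull(x.astype(np.float32))[:,0]; 
print('hull mec',cv2.minEnclosingCircle(h), 'minus tcp',np.array(cv2.minEnclosingCircle(h)[0])-p[:2])
print('range',x.min(0)-p[:2],x.max(0)-p[:2])
E
```

```text
[439.9 340.1 111.6]
2711 -8.782181975286008
hull mec ((440.0988464355469, 340.15618896484375), 21.93545150756836) minus tcp [0.2 0. ]
range [-15.1 -21.6] [21.7 21.7]
```

>>> servo_tool --pt "0.03 -0.001 0 0 0 0 0" --pt "0.03 -0.001 0 0 0 0 0" --pt "0.0317 -0.0023 -0.05 0 0 0 0" --pt "0 0 -0.1 0 0 0 0" --pt "0 0 -0.067 0 0 0 0" --pt "0 0 0 0 0 0 0" --pt "0 0 0 0 0 0 0"

```text
clock: 21.58
position: [467.7, 339.7, 45.9]
ee_rot: [0.992, -0.125, 0.0, -0.0]
contact_force: [0.1, -1.1, -2.2]
gripper_width: 13.7
grasp_force: 59.0
```

>>> servo_tool --pt "-0.0015 -0.0015 -0.015 0 0 0 0" --pt "0 0 -0.012 0 0 0 0" --pt "0 0 -0.01 0 0 0 0" --pt "0 0 -0.007 0 0 0 0" --pt "0 0 -0.005 0 0 0 0" --pt "0 0 0 0 0 0 0"

```text
clock: 22.32
position: [466.5, 338.9, 30.9]
ee_rot: [0.992, -0.125, -0.0, 0.0]
contact_force: [-0.6, 1.3, -1.9]
gripper_width: 14.0
grasp_force: 59.0
```

>>> servo_tool --pt "0 0 -0.003 0 0 0 0" --pt "0 0 0 0 0 0 0.25" --pt "0 0 0 0 0 0 0.4" --pt "0 0 0 0 0 0 0.5" --pt "0 0 0 0 0 0 0.5" --pt "0 0 0.1 0 0 0 0.6" --pt "0 0 0.15 0 0 0 0.7" --pt "-0.08 0 0.1 0 0 0 0.8" --pt "0 0 0 0 0 0 0.85" --pt "0 0 0 0 0 0 0.85"

```text
clock: 23.58
position: [442.3, 338.7, 134.6]
ee_rot: [0.992, -0.125, -0.0, 0.0]
contact_force: [-0.7, -0.0, -0.3]
gripper_width: 72.9
grasp_force: 0.0
```

```bash
cat >> circ.py <<'E'
def sp(d,tag):
    C=cloud(d); z=C[...,2]; near=(np.hypot(C[...,0]-467,C[...,1]-339)<20)
    m=near&(z>50)&(z<70); P=C[m]; print(tag,m.sum(),'post',cv2.minEnclosingCircle(P[:,:2].astype(np.float32)),'ztop',np.percentile(P[:,2],[50,95]))
    m=(np.hypot(C[...,0]-467,C[...,1]-339)<24)&(z>20.8)&(z<26); P=C[m]; print(tag,m.sum(),'foot',cv2.minEnclosingCircle(P[:,:2].astype(np.float32)),np.median(P[:,2]))
E
python3 - <<'E'
from circ import *
d=get('wrist'); cv2.imwrite('pics/w6.png',d['image'][60:300,200:450,::-1]); print(arm.read_state()['position'])
holder(d,'w'); sp(d,'w'); sp(get('top'),'top')
E
```

```text
[442.3 338.5 134.1]
w rect ((466.9657287597656, 338.8294982910156), (100.34352111816406, 100.14680480957031), 0.8799640536308289) topz 19.675152854539135
w recess ((466.6747741699219, 338.95025634765625), 25.521202087402344) mean [472.4 337.1   8.5]
w 510 post ((466.6844177246094, 338.7744445800781), 8.886895179748535) ztop [59.6 62. ]
w 1337 foot ((466.62127685546875, 338.8880615234375), 21.687671661376953) 21.632613230293543Traceback (most recent call last):
  File "<stdin>", line 3, in <module>
  File "circ.py", line 12, in sp
    m=near&(z>50)&(z<70); P=C[m]; print(tag,m.sum(),'post',cv2.minEnclosingCircle(P[:,:2].astype(np.float32)),'ztop',np.percentile(P[:,2],[50,95]))
                                                                                                                     ~~~~~~~~~~~~~^^^^^^^^^^^^^^^^
    return _quantile_unchecked(
        a, q, axis, out, overwrite_input, method, keepdims, weights)
    return _ureduce(a,
                    func=_quantile_ureduce_func,
    ...<5 lines>...
                    overwrite_input=overwrite_input,
                    method=method)
    r = func(a, **kwargs)
    result = _quantile(arr,
                       quantiles=q,
    ...<2 lines>...
                       out=out,
                       weights=wgt)
    slices_having_nans = np.isnan(arr[-1, ...])
                                  ~~~^^^^^^^^^
IndexError: index -1 is out of bounds for axis 0 with size 0
```

View pics/w6.png

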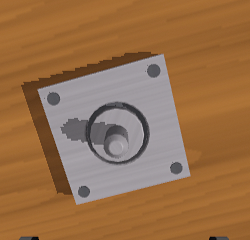

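Spindle seated: foot top 21.6 mm, centred (466.7,338.8). Now the ring.

>>> servo_tool --pt "0.058 -0.131 0 0 0 0 0.85" --pt "0.058 -0.131 0 0 0 0 0.85" --pt "0.058 -0.131 0 0 0 0 0.85" --pt "0.058 -0.131 0 0 0 0 0.85" --pt "0.058 -0.131 0 0 0 0 0.85" --pt "0.058 -0.131 0 0 0 0 0.85" --pt "0.058 -0.131 0 0 0 0 0.85" --pt "0.058 -0.131 0 0 0 0 0.85" --pt "0.058 -0.131 0 0 0 0 0.85" --pt "0 0 0 0 0 0 0.85" --pt "0 0 0 0 0 0 0.85"

```text
clock: 25.05
position: [598.7, -15.0, 133.8]
ee_rot: [0.992, -0.125, -0.001, 0.0]
contact_force: [-0.5, 0.2, 0.6]
gripper_width: 72.5
grasp_force: 0.0
```

```bash
python3 - <<'E'
from circ import *
d=get('wrist'); print(arm.read_state()['position'])
C=cloud(d); z=C[...,2]; m=(np.hypot(C[...,0]-628,C[...,1]+16.5)<30)&(z>30)&(z<38); P=C[m]
print(m.sum(),cv2.minEnclosingCircle(P[:,:2].astype(np.float32)),np.median(P[:,2]))
m=(np.hypot(C[...,0]-585,C[...,1]+16.5)<20); print('floor',np.median(z[m]))
E
```

```text
[598.7 -14.4 134.2]
2141 ((628.2615356445312, -16.563507080078125), 23.943408966064453) 33.38463543550142
floor 5.508911540802501
```

>>> servo_tool --pt "0.05 -0.003 -0.02 0 0 0 0.85" --pt "0.0485 -0.004 -0.06 0 0 0 0.85" --pt "0 0 -0.12 0 0 0 0.85" --pt "0 0 -0.12 0 0 0 0.85" --pt "0 0 -0.06 0 0 0 0.85" --pt "0 0 -0.03 0 0 0 0.85" --pt "0 0 0 0 0 0 0.85" --pt "0 0 0 0 0 0 0.6" --pt "0 0 0 0 0 0 0.45" --pt "0 0 0 0 0 0 0.3" --pt "0 0 0 0 0 0 0.2" --pt "0 0 0 0 0 0 0.2"

```text
clock: 26.6
position: [629.4, -16.9, 13.1]
ee_rot: [0.992, -0.124, 0.001, -0.0]
contact_force: [-0.5, 1.6, 6.4]
gripper_width: 16.9
grasp_force: 2.8
```

The fingers closed past ring size; look.

```bash
python3 - <<'E'
from h import *
d=get('wrist');e=get('side')
cv2.imwrite('pics/c7.png',np.hstack([d['image'][140:420,170:470],e['image'][180:460,300:500]])[:,:,::-1]); s=arm.read_state();print(s['position'],s['gripper_width'],s['grasp_force'],s['contact_force'])
E
```

```text
[629.40555735 -16.89080464  13.10775514] 17.663498236315306 2.8220805290766293 [-0.6962817   0.37911406  6.59916855]
```

View pics/c7.png

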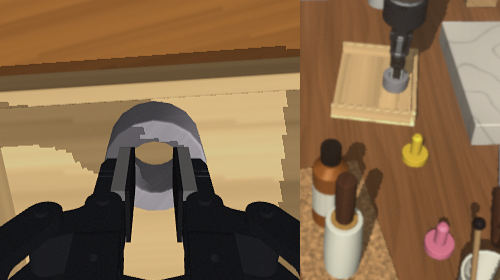

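```bash
python3 - <<'E'
from circ import *
d=get('wrist'); C=cloud(d)
for v in (245,255,265,275,285,290,295,300,310,320,330,340,350):
    print(v,[tuple(C[v,u].round().astype(int).tolist()) for u in (282,290,300,310,325,340,352,360,370)])
E
```

```text
245 [(654, 0, 6), (652, -4, 4), (651, -9, 5), (652, -15, 11), (652, -23, 14), (648, -30, 10), (645, -36, 6), (644, -40, 4), (642, -45, 5)]
255 [(648, 1, 5), (648, -3, 6), (651, -10, 18), (652, -16, 24), (651, -23, 27), (648, -29, 24), (644, -34, 16), (639, -38, 6), (637, -43, 4)]
265 [(643, 3, 6), (649, -5, 24), (651, -11, 32), (650, -15, 32), (649, -22, 33), (648, -28, 34), (645, -34, 30), (640, -37, 22), (632, -42, 6)]
275 [(644, 0, 22), (648, -6, 33), (647, -10, 34), (646, -14, 33), (645, -21, 34), (643, -27, 34), (641, -33, 33), (641, -36, 34), (626, -41, 5)]
285 [(644, -1, 33), (643, -4, 33), (642, -9, 33), (641, -13, 33), (626, -16, 5), (638, -26, 33), (637, -31, 34), (635, -35, 32), (634, -39, 33)]
290 [(642, 0, 33), (644, -5, 39), (643, -9, 40), (625, -8, 5), (623, -16, 6), (621, -23, 4), (638, -31, 40), (633, -34, 33), (632, -39, 33)]
295 [(639, 1, 33), (644, -6, 45), (643, -10, 45), (622, -7, 5), (621, -15, 6), (619, -23, 6), (637, -31, 44), (631, -34, 33), (629, -38, 32)]
300 [(641, -1, 42), (644, -6, 49), (643, -10, 49), (620, -6, 7), (618, -14, 6), (617, -22, 8), (638, -30, 49), (637, -34, 49), (632, -38, 42)]
310 [(641, -2, 50), (644, -7, 57), (643, -11, 57), (620, -7, 17), (616, -14, 13), (616, -22, 17), (638, -30, 57), (638, -33, 58), (632, -37, 50)]
320 [(641, -3, 58), (644, -7, 64), (643, -11, 64), (620, -7, 27), (616, -14, 22), (616, -21, 26), (638, -29, 63), (638, -32, 65), (633, -36, 58)]
330 [(644, -5, 71), (643, -8, 70), (640, -10, 66), (619, -7, 34), (616, -14, 32), (614, -21, 32), (638, -29, 70), (638, -32, 71), (633, -35, 65)]
340 [(645, -6, 78), (645, -9, 79), (637, -9, 67), (613, -6, 33), (611, -13, 33), (610, -19, 33), (635, -28, 71), (639, -31, 78), (640, -34, 80)]
350 [(645, -7, 83), (644, -9, 83), (634, -9, 69), (589, 2, 6), (605, -11, 32), (708, -37, 176), (630, -27, 70), (639, -31, 83), (638, -34, 82)]
```

>>> servo_tool --pt "0 0 0.01 0 0 0 0.3" --pt "0 0 0 0 0 0 0.6" --pt "0 0 0 0 0 0 0.75" --pt "0 0 0 0 0 0 0.75" --pt "0 0 0 0 0 0 0.75" --pt "0 0 0 0 0 0 0.75"

```text
clock: 27.5
position: [628.7, -16.9, 15.0]
ee_rot: [0.992, -0.125, -0.0, 0.0]
contact_force: [-0.4, -0.1, -0.1]
gripper_width: 64.0
grasp_force: 0.0
```

```bash
python3 - <<'E'
from circ import *
d=get('wrist'); C=cloud(d);p=arm.read_state()['position']; print(p)
cv2.imwrite('pics/w8.png',d['image'][140:440,150:500,::-1])
for u in (255,262,380,388,395):
    print(u,[(v,*C[v,u].round().astype(int).tolist()) for v in range(270,350,6)])
m=(np.hypot(C[...,0]-628,C[...,1]+16.5)<30)&(C[...,2]>30)&(C[...,2]<37); P=C[m]
print(m.sum(),cv2.minEnclosingCircle(P[:,:2].astype(np.float32)),np.median(P[:,2]))
E
```

```text
[628.7 -16.9  15.1]
255 [(270, 642, 18, 6), (276, 639, 19, 5), (282, 636, 20, 6), (288, 632, 21, 6), (294, 628, 23, 5), (300, 625, 24, 5), (306, 622, 25, 5), (312, 618, 26, 5), (318, 614, 27, 5), (324, 611, 28, 6), (330, 607, 29, 6), (336, 603, 31, 5), (342, 599, 32, 6), (348, 595, 33, 5)]
262 [(270, 641, 15, 5), (276, 638, 15, 6), (282, 634, 17, 5), (288, 632, 17, 6), (294, 628, 19, 5), (300, 624, 20, 4), (306, 621, 21, 6), (312, 617, 22, 6), (318, 614, 23, 6), (324, 610, 24, 7), (330, 606, 26, 6), (336, 708, -37, 178), (342, 598, 28, 6), (348, 595, 29, 6)]
380 [(270, 626, -47, 5), (276, 623, -46, 6), (282, 619, -45, 6), (288, 615, -45, 5), (294, 612, -44, 6), (300, 608, -43, 5), (306, 604, -43, 5), (312, 600, -42, 5), (318, 597, -41, 6), (324, 593, -40, 5), (330, 590, -40, 7), (336, 585, -39, 5), (342, 582, -38, 6), (348, 578, -37, 6)]
388 [(270, 625, -51, 5), (276, 622, -50, 6), (282, 618, -50, 6), (288, 614, -49, 6), (294, 611, -48, 6), (300, 607, -48, 6), (306, 603, -47, 5), (312, 600, -46, 5), (318, 595, -45, 5), (324, 592, -45, 6), (330, 589, -44, 6), (336, 584, -43, 5), (342, 580, -42, 5), (348, 576, -42, 5)]
395 [(270, 624, -55, 5), (276, 620, -54, 5), (282, 616, -53, 4), (288, 614, -53, 6), (294, 610, -52, 6), (300, 606, -51, 6), (306, 602, -51, 5), (312, 599, -50, 5), (318, 594, -49, 4), (324, 591, -49, 6), (330, 587, -48, 5), (336, 583, -47, 5), (342, 579, -46, 5), (348, 576, -46, 6)]
5325 ((628.5225830078125, -16.66350555419922), 24.07306480407715) 33.322352258536085
```

View pics/w8.png

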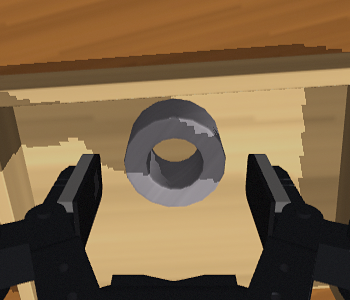

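```bash
python3 - <<'E'
from circ import *
d=get('wrist'); C=cloud(d);p=arm.read_state()['position']
rel=C-p; Rm=R.from_quat(arm.read_state()['ee_rot']).as_matrix(); T=rel@Rm   # tool coords
for u in (230,236,240,244,248,396,399,402,406,410):
    print(u,[(v,*T[v,u].round().astype(int).tolist()) for v in range(288,345,6)])
E
```

```text
230 [(288, -6, -52, 10), (294, -10, -52, 10), (300, 12, -38, -37), (306, 11, -37, -40), (312, 12, -36, -45), (318, 12, -35, -50), (324, 12, -34, -54), (330, 12, -33, -58), (336, 11, -32, -60), (342, 9, -33, -60)]
236 [(288, -6, -48, 10), (294, 11, -38, -30), (300, 11, -36, -35), (306, 11, -35, -40), (312, 12, -34, -45), (318, 12, -33, -51), (324, 10, -33, -51), (330, 8, -32, -52), (336, 6, -32, -53), (342, 4, -33, -53)]
240 [(288, -6, -46, 9), (294, 11, -36, -30), (300, 12, -34, -37), (306, 12, -33, -41), (312, 11, -33, -44), (318, 9, -32, -46), (324, 7, -33, -46), (330, 5, -32, -47), (336, 2, -33, -48), (342, 0, -33, -48)]
244 [(288, -6, -44, 10), (294, 12, -34, -32), (300, 12, -33, -36), (306, 9, -33, -37), (312, 8, -32, -39), (318, 5, -33, -39), (324, 3, -33, -40), (330, 1, -33, -41), (336, -2, -32, -42), (342, -4, -33, -42)]
248 [(288, -6, -42, 10), (294, 10, -33, -29), (300, 8, -33, -30), (306, 6, -32, -32), (312, 3, -33, -31), (318, 1, -33, -32), (324, -1, -33, -34), (330, -3, -32, -35), (336, -6, -32, -36), (342, -8, -33, -36)]
396 [(288, -6, 39, 9), (294, -10, 39, 9), (300, -
[... 251 characters left out ...]
), (318, 2, 31, -34), (324, 0, 31, -35), (330, -3, 31, -35), (336, -5, 31, -36), (342, -8, 32, -36)]
402 [(288, -6, 42, 9), (294, 12, 32, -31), (300, 12, 31, -36), (306, 10, 31, -38), (312, 7, 31, -37), (318, 5, 31, -38), (324, 2, 31, -39), (330, 0, 31, -40), (336, -2, 31, -41), (342, -5, 32, -40)]
406 [(288, -6, 44, 9), (294, 11, 34, -31), (300, 12, 33, -36), (306, 13, 32, -42), (312, 11, 31, -44), (318, 8, 31, -44), (324, 6, 32, -44), (330, 4, 32, -45), (336, 1, 32, -45), (342, 0, 31, -48)]
410 [(288, 81, -1, -163), (294, 12, 36, -31), (300, 12, 35, -36), (306, 12, 33, -41), (312, 11, 33, -45), (318, 12, 31, -50), (324, 10, 31, -51), (330, 7, 32, -51), (336, 5, 32, -51), (342, 3, 32, -52)]
```

Cloud shows the real finger tips sit ~25 mm above the TCP, so I was above the ring; it is unmoved. Go lower.

>>> servo_tool --pt "0 0 -0.03 0 0 0 0.75" --pt "0 0 -0.03 0 0 0 0.75" --pt "0 0 -0.02 0 0 0 0.75" --pt "0 0 0 0 0 0 0.75" --pt "0 0 0 0 0 0 0.75"

```text
clock: 28.22
position: [628.9, -16.8, -8.8]
ee_rot: [0.992, -0.124, 0.0, 0.0]
contact_force: [0.2, 0.0, -0.2]
gripper_width: 63.9
grasp_force: 0.0
```

>>> servo_tool --pt "0 0 0 0 0 0 0.6" --pt "0 0 0 0 0 0 0.5" --pt "0 0 0 0 0 0 0.4" --pt "0 0 0 0 0 0 0.3" --pt "0 0 0 0 0 0 0.2" --pt "0 0 0 0 0 0 0.2"

```text
clock: 28.98
position: [629.2, -16.8, -8.2]
ee_rot: [0.992, -0.124, 0.001, -0.0]
contact_force: [-1.0, 0.4, 4.9]
gripper_width: 45.1
grasp_force: 62.9
```

>>> servo_tool --pt "0 0 0.03 0 0 0 0.2" --pt "0 0 0.08 0 0 0 0.2" --pt "0 0 0.12 0 0 0 0.2" --pt "0 0 0.12 0 0 0 0.2" --pt "-0.063 0.1186 0 0 0 0 0.2" --pt "-0.063 0.1186 0 0 0 0 0.2" --pt "-0.063 0.1186 0 0 0 0 0.2" --pt "-0.063 0.1186 0 0 0 0 0.2" --pt "-0.063 0.1186 0 0 0 0 0.2" --pt "-0.063 0.1186 0 0 0 0 0.2" --pt "-0.063 0.1186 0 0 0 0 0.2" --pt "-0.063 0.1186 0 0 0 0 0.2" --pt "-0.063 0.1186 0 0 0 0 0.2" --pt "-0.063 0.1186 0 0 0 0 0.2" --pt "0 0 0 0 0 0 0.2" --pt "0 0 0 0 0 0 0.2"

```text
clock: 30.98
position: [439.1, 338.3, 95.5]
ee_rot: [0.992, -0.125, -0.001, 0.001]
contact_force: [-0.0, -0.9, -2.2]
gripper_width: 45.2
grasp_force: 62.2
```

```bash
python3 - <<'E'
from circ import *
d=get('wrist'); save(d,'w9.png'); s=arm.read_state(); p=s['position']; print(p,s['gripper_width'])
C=cloud(d); z=C[...,2]; h=p[2]+8.5+34
m=(np.hypot(C[...,0]-p[0],C[...,1]-p[1])<32)&(abs(z-h)<5)
u=np.arange(640)[None]; m&=(u>297)&(u<350)
P=C[m]; print(m.sum(),np.median(P[:,2])-p[2],'range',P.min(0)-p,P.max(0)-p)
E
```

```text
[439.5 338.   95.6] 45.50236161577833
2973 41.293005201277396 range [-24.4 -14.   37.5] [23.2 16.4 43.4]
```

View pics/w9.png

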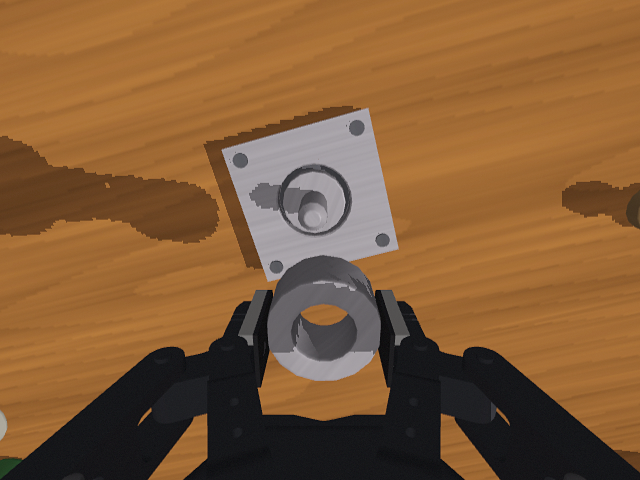

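Ring held level, centre within ~1 mm of TCP; post at (313,215). Move over the post and lower.

>>> servo_tool --pt "0.03 0.001 0 0 0 0 0.2" --pt "0.03 0.001 0 0 0 0 0.2" --pt "0.0325 0 -0.04 0 0 0 0.2" --pt "0 0 -0.06 0 0 0 0.2" --pt "0 0 -0.03 0 0 0 0.2" --pt "0 0 0 0 0 0 0.2" --pt "0 0 0 0 0 0 0.2"

```text
clock: 31.9
position: [467.9, 339.9, 57.5]
ee_rot: [0.992, -0.124, 0.0, -0.0]
contact_force: [-0.2, -0.1, -2.8]
gripper_width: 45.3
grasp_force: 62.2
```

>>> servo_tool --pt "-0.001 -0.003 -0.02 0 0 0 0.2" --pt "0 0 -0.03 0 0 0 0.2" --pt "0 0 -0.04 0 0 0 0.2" --pt "0 0 -0.03 0 0 0 0.2" --pt "0 0 -0.02 0 0 0 0.2" --pt "0 0 -0.01 0 0 0 0.2" --pt "0 0 0 0 0 0 0.2"

```text
clock: 32.78
position: [467.2, 338.7, 12.0]
ee_rot: [0.992, -0.125, -0.0, 0.0]
contact_force: [-0.3, 0.4, -3.1]
gripper_width: 45.4
grasp_force: 62.2
```

>>> servo_tool --pt "0 0 -0.006 0 0 0 0.2" --pt "0 0 -0.004 0 0 0 0.2" --pt "0 0 -0.003 0 0 0 0.2" --pt "0 0 0 0 0 0 0.2"

```text
clock: 33.28
position: [467.1, 338.6, 8.2]
ee_rot: [0.992, -0.125, -0.0, 0.0]
contact_force: [-0.3, 0.1, -2.5]
gripper_width: 45.2
grasp_force: 62.2
```

>>> servo_tool --pt "0 0 -0.003 0 0 0 0.2" --pt "0 0 0 0 0 0 0.58" --pt "0 0 0 0 0 0 0.64" --pt "0 0 0 0 0 0 0.7" --pt "0 0 0 0 0 0 0.75" --pt "0 0 0.05 0 0 0 0.75" --pt "0 0 0.15 0 0 0 0.75" --pt "-0.08 0 0.15 0 0 0 0.75" --pt "0 0 0.1 0 0 0 0.75" --pt "0 0 0 0 0 0 0.6" --pt "0 0 0 0 0 0 0.6"

```text
clock: 34.65
position: [442.8, 338.3, 142.3]
ee_rot: [0.992, -0.125, -0.0, -0.0]
contact_force: [0.5, -0.1, 0.5]
gripper_width: 51.7
grasp_force: 0.0
```

```bash
python3 - <<'E'
from circ import *
d=get('wrist'); cv2.imwrite('pics/w10.png',d['image'][60:360,200:450,::-1]); print(arm.read_state()['position'])
C=cloud(d); z=C[...,2]; r=np.hypot(C[...,0]-467,C[...,1]-339)
for lo,hi in((45,54),(55,66),(16,24)):
    m=(r<75)&(z>lo)&(z<hi);P=C[m];print(lo,m.sum(),cv2.minEnclosingCircle(P[:,:2].astype(np.float32)),np.median(P[:,2]))
E
```

```text
[442.7 338.1 141.6]
45 2279 ((466.95513916015625, 339.5617370605469), 23.901819229125977) 49.402469291725936
55 451 ((466.81805419921875, 338.83856201171875), 8.824030876159668) 59.98782482202657
16 11123 ((467.50738525390625, 338.4576721191406), 70.09713745117188) 19.57454827284289
```

View pics/w10.png

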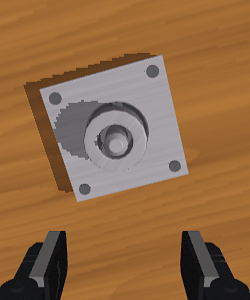

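Die complete: ring top 49.4 mm, around the post. Return the bottle.

>>> servo_tool --pt "0 0 0.15 0 0 0 0.6" --pt "0.005 -0.144 0.13 0 0 0 0.6" --pt "0.005 -0.144 0 0 0 0 0.6" --pt "0.005 -0.144 0 0 0 0 0.6" --pt "0.005 -0.144 0 0 0 0 0.6" --pt "0.005 -0.144 0 0 0 0 0.6" --pt "0.005 -0.144 0 0 0 0 0.6" --pt "0.005 -0.144 0 0 0 0 0.6" --pt "0.005 -0.144 0 0 0 0 0.6" --pt "0.005 -0.144 0 0 0 0 0.6" --pt "0.005 -0.144 0 0 0 0 0.6" --pt "0.005 -0.144 0 0 0 0 0.6" --pt "0.005 -0.144 0 0 0 0 0.6" --pt "0.005 -0.144 0 0 0 0 0.6" --pt "0.005 -0.144 0 0 0 0 0.6" --pt "0.005 -0.144 0 0 0 0 0.6" --pt "0 0 0 0 0 0 0.6" --pt "0 0 0 0 0 0 0.6"

```text
clock: 36.95
position: [465.1, -309.1, 225.0]
ee_rot: [0.992, -0.125, -0.001, -0.0]
contact_force: [0.4, -0.7, 0.4]
gripper_width: 51.1
grasp_force: 0.0
```

```bash
python3 - <<'E'
from circ import *
d=get('wrist'); print(arm.read_state()['position'])
C=cloud(d); z=C[...,2]
for n,c,lo,hi in(('bot',(490,-310),148,165),('maul',(504,-394),172,196)):
    m=(np.hypot(C[...,0]-c[0],C[...,1]-c[1])<35)&(z>lo)&(z<hi);P=C[m]
    print(n,m.sum(),cv2.minEnclosingCircle(P[:,:2].astype(np.float32)),np.percentile(P[:,2],[50,95]))
E
```

```text
[ 465.3 -308.7  225.5]
bot 1502 ((488.9057312011719, -309.95166015625), 15.097402572631836) [157.3 158.5]
maul 1959 ((503.56109619140625, -393.2430725097656), 13.102703094482422) [188.  189.4]
```

>>> servo_tool --pt "0.04 -0.002 0 0 0 0 0.6" --pt "0.0403 -0.002 -0.04 0 0 0 0.6" --pt "0 0 -0.08 0 0 0 0.6" --pt "0 0 -0.08 0 0 0 0.6" --pt "0 0 -0.08 0 0 0 0.6" --pt "0 0 -0.04 0 0 0 0.6" --pt "0 0 -0.025 0 0 0 0.6" --pt "0 0 0 0 0 0 0.6" --pt "0 0 0 0 0 0 0.35" --pt "0 0 0 0 0 0 0.25" --pt "0 0 0 0 0 0 0.1" --pt "0 0 0 0 0 0 0.0" --pt "0 0 0 0 0 0 0.0"

```text
clock: 38.62
position: [490.7, -311.0, 124.1]
ee_rot: [0.992, -0.124, 0.001, 0.001]
contact_force: [0.5, 0.6, 6.6]
gripper_width: 27.5
grasp_force: 59.3
```

>>> servo_tool --pt "0 0 0.03 0 0 0 0" --pt "0 0 0.06 0 0 0 0" --pt "0 0 0.08 0 0 0 0" --pt "0 0 0.08 0 0 0 0" --pt "0 0 0.05 0 0 0 0" --pt "0.016 0.056 0 0 0 0 0" --pt "0.0312 0.111 0 0 0 0 0" --pt "0.0312 0.111 0 0 0 0 0" --pt "0.0312 0.111 0 0 0 0 0" --pt "0.0312 0.111 0 0 0 0 0" --pt "0.0312 0.111 0 0 0 0 0" --pt "0.0312 0.111 0 0 0 0 0" --pt "0.0312 0.111 0 0 0 0 0" --pt "0.0312 0.111 0 0 0 0 0" --pt "0.0312 0.111 0 0 0 0 0" --pt "0.016 0.056 0 0 0 0 0" --pt "0 0 0 0 0 0 0" --pt "0 0 0 0 0 0 0"

```text
clock: 40.88
position: [583.0, 22.2, 212.3]
ee_rot: [0.992, -0.125, -0.001, 0.0]
contact_force: [-1.4, -0.2, -1.6]
gripper_width: 27.4
grasp_force: 59.5
```

Lower 84 mm to about 128.

>>> servo_tool --pt "0.002 0 -0.07 0 0 0 0" --pt "0 0 -0.1 0 0 0 0" --pt "0 0 -0.06 0 0 0 0" --pt "0 0 -0.025 0 0 0 0" --pt "0 0 -0.013 0 0 0 0" --pt "0 0 -0.008 0 0 0 0" --pt "0 0 0 0 0 0 0"

```text
clock: 41.75
position: [584.4, 22.7, 130.5]
ee_rot: [0.992, -0.125, 0.0, -0.0]
contact_force: [-0.9, 1.1, -3.0]
gripper_width: 27.3
grasp_force: 59.5
```

>>> servo_tool --pt "0 0 -0.007 0 0 0 0" --pt "0 0 -0.004 0 0 0 0" --pt "0 0 -0.003 0 0 0 0" --pt "0 0 0 0 0 0 0"

```text
clock: 42.25
position: [584.4, 22.8, 126.2]
ee_rot: [0.992, -0.124, 0.0, -0.0]
contact_force: [-0.3, 0.7, -1.7]
gripper_width: 27.1
grasp_force: 59.7
```

>>> servo_tool --pt "0 0 -0.002 0 0 0 0" --pt "0 0 0 0 0 0 0.36" --pt "0 0 0 0 0 0 0.45" --pt "0 0 0 0 0 0 0.6" --pt "0 0 0 0 0 0 0.6" --pt "0 0 0.06 0 0 0 0.6" --pt "0 0 0.14 0 0 0 0.6" --pt "0 0 0.14 0 0 0 0.6" --pt "-0.0245 -0.126 0 0 0 0 0.6" --pt "-0.0245 -0.126 0 0 0 0 0.6" --pt "-0.0245 -0.126 0 0 0 0 0.6" --pt "-0.0245 -0.126 0 0 0 0 0.6" --pt "-0.0245 -0.126 0 0 0 0 0.6" --pt "-0.0245 -0.126 0 0 0 0 0.6" --pt "-0.0245 -0.126 0 0 0 0 0.6" --pt "-0.0245 -0.126 0 0 0 0 0.6" --pt "-0.0245 -0.126 0 0 0 0 0.6" --pt "-0.0245 -0.126 0 0 0 0 0.6" --pt "-0.0245 -0.126 0 0 0 0 0.6"

```text
clock: 44.62
position: [503.0, -394.3, 227.2]
ee_rot: [0.992, -0.125, 0.0, 0.0]
contact_force: [-0.0, 0.2, 0.3]
gripper_width: 51.1
grasp_force: 0.0
```

>>> servo_tool --pt "0 0 -0.04 0 0 0 0.6" --pt "0 0 -0.08 0 0 0 0.6" --pt "0 0 -0.08 0 0 0 0.6" --pt "0 0 -0.06 0 0 0 0.6" --pt "0 0 -0.05 0 0 0 0.6" --pt "0 0 0 0 0 0 0.6" --pt "0 0 0 0 0 0 0.35" --pt "0 0 0 0 0 0 0.2" --pt "0 0 0 0 0 0 0.1" --pt "0 0 0 0 0 0 0.0" --pt "0 0 0 0 0 0 0.0"

```text
clock: 46.0
position: [504.0, -393.6, 135.5]
ee_rot: [0.992, -0.124, 0.001, 0.001]
contact_force: [1.3, -0.7, 6.0]
gripper_width: 25.0
grasp_force: 60.0
```

```bash
python3 - <<'E'
from circ import *
t=get('top');C=cloud(t); z=C[...,2]; print(arm.read_state()['position'])
m=(np.hypot(C[...,0]-582,C[...,1]-22)<35)&(z>145)&(z<175);P=C[m]
print(m.sum(),cv2.minEnclosingCircle(P[:,:2].astype(np.float32)),P.mean(0))
E
```

```text
[ 504.  -393.6  135.4]
247 ((582.6875610351562, 25.133298873901367), 15.400102615356445) [580.5  25.2 159.5]
```

>>> servo_tool --pt "0 0 0.04 0 0 0 0" --pt "0 0 0.08 0 0 0 0" --pt "0 0 0.1 0 0 0 0" --pt "0 0 0.08 0 0 0 0" --pt "0.0109 0.0584 0 0 0 0 0" --pt "0.0218 0.1168 0 0 0 0 0" --pt "0.0218 0.1168 0 0 0 0 0" --pt "0.0218 0.1168 0 0 0 0 0" --pt "0.0218 0.1168 0 0 0 0 0" --pt "0.0218 0.1168 0 0 0 0 0" --pt "0.0218 0.1168 0 0 0 0 0" --pt "0.0218 0.1168 0 0 0 0 0" --pt "0.0218 0.1168 0 0 0 0 0" --pt "0.0218 0.1168 0 0 0 0 0" --pt "0.0109 0.0584 0 0 0 0 0" --pt "0 0 0 0 0 0 0" --pt "0 0 0 0 0 0 0"

```text
clock: 48.18
position: [568.0, -43.0, 223.4]
ee_rot: [0.992, -0.125, -0.001, 0.0]
contact_force: [-1.3, -0.4, -3.8]
gripper_width: 25.5
grasp_force: 59.6
```

>>> servo_tool --pt "0.004 0 -0.07 0 0 0 0" --pt "0 0 -0.1 0 0 0 0" --pt "0 0 -0.06 0 0 0 0" --pt "0 0 -0.025 0 0 0 0" --pt "0 0 -0.013 0 0 0 0" --pt "0 0 -0.007 0 0 0 0" --pt "0 0 -0.004 0 0 0 0" --pt "0 0 0 0 0 0 0"

```text
clock: 49.18
position: [570.1, -42.6, 140.9]
ee_rot: [0.992, -0.125, 0.0, -0.0]
contact_force: [0.4, 0.4, -3.9]
gripper_width: 25.1
grasp_force: 59.6
```

>>> servo_tool --pt "0 0 -0.006 0 0 0 0" --pt "0 0 -0.004 0 0 0 0" --pt "0 0 -0.003 0 0 0 0" --pt "0 0 0 0 0 0 0.33" --pt "0 0 0 0 0 0 0.45" --pt "0 0 0 0 0 0 0.6" --pt "0 0 0 0 0 0 0.6" --pt "0 0 0.06 0 0 0 0.6" --pt "0 0 0.14 0 0 0 0.6" --pt "0 0 0.12 0 0 0 0.6" --pt "-0.1 0 0.1 0 0 0 0.6" --pt "-0.15 0 0 0 0 0 0.6" --pt "0 0 0 0 0 0 0.6"

```text
clock: 50.8
position: [492.6, -42.8, 263.6]
ee_rot: [0.992, -0.124, 0.001, -0.0]
contact_force: [0.7, -0.3, 0.3]
gripper_width: 51.3
grasp_force: 0.0
```

```bash
python3 - <<'E'
from circ import *
t=get('wrist');C=cloud(t); z=C[...,2]; print(arm.read_state()['position'])
for n,c,lo,hi in(('bot',(582,22),150,168),('maul',(568,-43),172,200)):
    m=(np.hypot(C[...,0]-c[0],C[...,1]-c[1])<35)&(z>lo)&(z<hi);P=C[m]
    print(n,m.sum(),cv2.minEnclosingCircle(P[:,:2].astype(np.float32)),P.mean(0))
save(get('side'),'s11.png')
E
```

```text
[494.2 -42.7 263.4]
bot 1393 ((582.6436157226562, 23.82381248474121), 15.095218658447266) [582.8  22.7 159.1]
maul 1295 ((569.3934326171875, -42.94227981567383), 13.228524208068848) [569.5 -43.4 189.9]
```

View pics/s11.png

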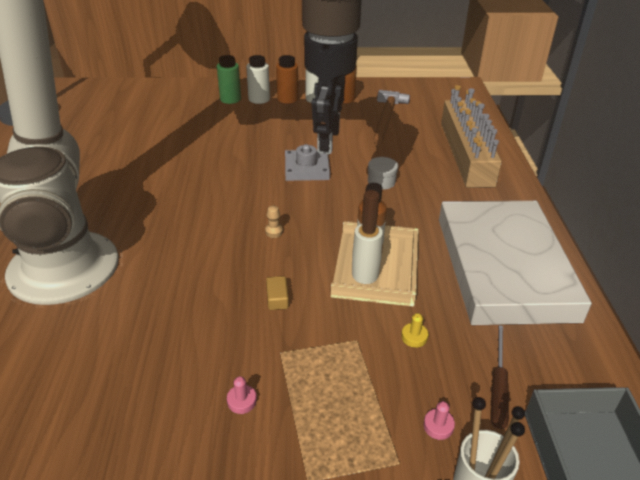

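Everything in place: die in the holder (306,158), maul (368,255) and bottle back in the tray within 2 mm, bystanders unmoved.

```bash
python3 -c "from bench import arm; print(arm.job_done())"
```

```text
the job is handed in; nothing more can be done
None
```

The die is built (ring resting on the spindle's foot in the holder), the bottle and maul are back upright in the tray within about 2 mm of where they stood, the bystanders are unmoved, and the job was handed in at about 51 s.

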